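Empty the gated fitting tray into its catch bin

TASK

Empty the tipping tray on the grey stand: first swing its end gate all the way down, then lift the tray by its bar handle so that both steel nuts slide out over the lowered gate into the white bin. Let the tray back down level and let go of it. Do not tip the tray while its gate is up, do not handle the nuts themselves, and keep the amber bottle standing.

Things in the scene. Friction and masses are not known exactly. Their poses are not given: they have to be found in the camera images.
- handle_grip (a point): Grip point mid-section of the tipping tray's grey plastic bar handle (14 wide, 16 tall, 80 mm long, straight out of the tray's rear wall), 50 mm behind that wall, 122 mm above the table at level; free 60 mm beside, 85 mm below. Moves with the tray. Axes: x along the tray towards the outlet, y across, z up at level. The tray's hinge line, parallel to y, lies 233 mm along +x and 22 mm along -z.
- tray (a joint): Tip of the steel tray (inside 180 x 90 mm, walls 35 mm, floor 100 mm above the table) about the hinge line at floor level under its outlet end, rad: 0 = level, grows as the handle rises, stop at 0.85. Damped: sinks back to level in about 1 s when let go. Lifting takes 2 to 3 N. The nuts begin to slide at 0.25 to 0.4 rad. The other steel tray has no gate or handle and is not used.
- gate_tab (a point): Middle of the gate's upright tab, on its inner face, 45 mm from the gate's hinge line. The gate is a 4 mm steel plate closing the outlet end, 88 wide, 36 mm high; the middle tab, 36 mm wide, rises to 58 mm above the tray floor (23 mm over the side walls). Moves with the gate. Closed: x out of the tray, y along the hinge line, z up; the hinge line lies 45 mm along -z, level with the tray floor.
- gate (a joint): Swing of the gate about its lower edge (rad): 0 = closed, upright; grows as its top swings outwards and down; 1.57 = in line with the tray's floor, stop at 1.6. A stiff hinge, it stays where it is left; about 1.2 N at the tab moves it. It starts between 0 and 0.15.
- bin_floor (a point): Centre of the inner floor of the white catch bin, fixed to the stand under the outlet end, 13 mm above the table. Inside 152 x 132 mm (x by y), walls up to 63 mm above the table, the far (+x) wall up to 131 mm. Axes: x in the outlet direction, y across, z up. The tray's hinge line lies 87 mm along -x of this point and 87 mm above it.
- nut_a_center (a point): Centre of a plain steel hexagon nut, 22 mm across the flats, 15 mm high, 25 to 50 g, lying flat on the tray's floor, at least 60 mm from the gate.
- nut_b_center (a point): Centre of the second, equal steel nut, also lying flat on the tray's floor, at least 60 mm from the gate.
- solvent_bottle: Amber glass bottle with a black cap, 54 mm diameter, 120 mm high, standing on the table beside the tray, its axis about 135 mm from the tray's middle line. Origin at the centre of its underside, z up. To be left standing.
Not all that is in view belongs to the job. What is shaped like the part that bears nut_b_center but black is not meant. Leave any blue look-alike of the part that bears nut_a_center alone.

How it is judged:
By the outcome, as a careful person would: the job done as asked, in the order asked, and still so for the second after the job is handed in, with the robot touching nothing.
It also fails if it takes over 58 s, if anything falls off the work surface, if the arm or the gripper's body presses on something with over 40 N, if the wrist force passes 120 N, or if a joint passes its speed limit or range.

ROBOT

A 7-joint arm with a two-finger parallel gripper is mounted at the origin on the work surface. World frame = base frame: x ahead of the robot, y to its left, z up, the work surface at z = 0. Lengths are in m, angles in rad, forces in N, time in s.
With the tool pointing down it reaches from about 0.4 to 0.85 m from the base axis. Payload 10.4 kg.
Tool frame: the origin (TCP) lies between the finger pads; the fingertips stand 8 mm ahead of it and the grasp point (between the pads) lies 11 mm behind it; z points along the fingers, x is the direction in which the jaws open and shut, and the axes are right-handed (so a half turn about z gives the same grasp; the last joint's range is limited). The gripper opens to 87 mm and grips with 3 to 60 N. Pads are 19 mm wide; open, the fingers measure 117 mm over their backs; the gripper's body (75 mm by 190 mm) begins 51 mm behind the grasp point.
Start: joints at [-1.258, 0.332, -0.065, 1.46, 0.022, 1.35, -0.088], TCP at [0.206, 0.59, 0.231] pointing down, gripper open.
Joint ranges: [-2.6, 2.6], [-0.5, 2.12], [-1.47, 1.34], [0.16, 2.42], [-1.27, 4.41], [0.06, 2.06], [-2.6, 2.6]. Speed limits (rad/s): [2.22, 2.22, 2.79, 2.79, 3.14, 3.14, 3.14].

INTERFACE

Orientations are given as a unit quaternion [x, y, z, w].
In Python, from bench import r, viewer gives the robot as it stands.
- The arm moves only by the tool apply_moves, never from a script. Its argument "increments" is a list of rows, each an object with "grip": the closure in counts, from 0 (fully open) to 255 (shut); "xyz": the shift along the tool's x, y, z in mm, a list of three; "rotation": the turn, a rotation vector about the tool's x, y, z in degrees, a list of three. A call has 1 to 5 rows; each row is the pose to reach, as a shift and turn from the pose measured when the call began, along the tool's axes at that moment; what a row does not reach only later rows make up. A row lasts 1/8 s, in which the tool goes at most 62.5 mm and 10.7 degrees, less where a joint would pass 70% of its speed; a pose out of reach is approached as far as the arm can. A call with a gripper value outside its range is refused whole. The fingers move at their own pace and stop on an object; "squeeze" is the grip in N (left out, the last holds). Time passes only in rows, so rows that repeat a pose let the fingers close. It gives the time, the measured TCP pose, the force and the opening at its end, in the units of the state.
- r.read_state(): the state, without advancing time (a new reading comes with each control period).
- viewer.camera(name): name is "scene" or "top" or "wrist"; returns a dict with "img" (420x560x3 uint8, blue, green, red), "range_z" (420x560 float32, m along the optical axis (not along the pixel's ray), 0 where there is no reading), "vertical_fov" (degrees; the focal length in pixels is half the picture's height over the tangent of half this angle, whatever the lens; pixels are square), "cx", "cy" (the principal point, pixels), "rvec" (rotation vector, rad) and "tvec" (3), from world to camera coordinates, as OpenCV has them. Camera axes: x right, y down, z forward; pixel columns grow to the right and rows downward; lengths in m; the calibration is good to about 2 mm. A picture is of the moment at which its call begins.
- r.close_job(): hands the job in, once; it reports no verdict.
The state is a dict: "time": time; "joint_positions": joint angles; "joint_vel": joint speeds; "joint_torque": joint torques, N m; "ee_pos": TCP position; "eef_rot": TCP orientation; "ft_force": force on the tool from outside, world axes, zero at the start; "torque": the same for the moment, N m; "width": finger opening in m.
Only numpy, scipy, OpenCV 4.12 (cv2) and the standard library are available. Lean on these libraries where they do the work, as an engineer would, in place of code of your own. Each camera call takes 0.05 s, during which the arm holds its last target.

## Working session

There is one attempt and no reset: what is moved stays moved. The work goes in short steps, Python scripts to look and compute and a tool call to move; the robot and the scene stay as the last step left them, time stands still between calls to the robot, and variables do not carry over. Pictures are saved under pics/ and viewed, and the job is handed in when it is done.

Besides the shell and the picture viewer there is one more tool, called after "Emit:" in YAML: its name, and indented under it one key for each argument. apply_moves: Moves the arm, as the interface text tells. Its arguments: {"type":"object","properties":{"increments":{"type":"array","items":{"type":"object","properties":{"grip":{"type":"number"},"xyz":{"type":"array","items":{"type":"number"}},"rotation":{"type":"array","items":{"type":"number"}}}}},"squeeze":{"type":"number"}},"required":["increments"]}

```bash
ls; mkdir -p pics
cat > h.py <<'E'
import numpy as np, cv2
from bench import r, viewer
from scipy.spatial.transform import Rotation as R
def cam(n,save=None):
    c=viewer.camera(n)
    c['f']=c['img'].shape[0]/2/np.tan(np.radians(c['vertical_fov'])/2)
    c['R']=cv2.Rodrigues(np.array(c['rvec'],float))[0]; c['t']=np.array(c['tvec'],float).ravel()
    if save: cv2.imwrite('pics/'+save,c['img'])
    return c
def ray(c,u,v):
    d=np.array([(u-c['cx'])/c['f'],(v-c['cy'])/c['f'],1.]); return -c['R'].T@c['t'], c['R'].T@d
def onz(c,u,v,z):
    o,d=ray(c,u,v); return o+d*(z-o[2])/d[2]
def pt(c,u,v):
    o,d=ray(c,u,v); return o+d*c['range_z'][int(round(v)),int(round(u))]
def cloud(c):
    h,w=c['range_z'].shape; u,v=np.meshgrid(np.arange(w),np.arange(h)); Z=c['range_z']
    P=np.stack([(u-c['cx'])/c['f']*Z,(v-c['cy'])/c['f']*Z,Z],-1)
    return (P-c['t'])@c['R']
def proj(c,p):
    q=c['R']@np.array(p)+c['t']; return q[:2]/q[2]*c['f']+[c['cx'],c['cy']]
def st():
    s=r.read_state(); print({k:np.round(s[k],3).tolist() for k in ('time','ee_pos','eef_rot','ft_force','width','joint_positions')}); return s
def totool(s,dw): return R.from_quat(s['eef_rot']).inv().apply(dw)*1000
E
python3 - <<'E'
from h import *
st()
for n in ('scene','top','wrist'):
    c=cam(n,n+'0.png'); print(n,c['f'],-c['R'].T@c['t'],c['R'][2])
E
```

```text
pics
{'time': 0.0, 'ee_pos': [0.206, 0.59, 0.23], 'eef_rot': [0.815, 0.579, -0.001, 0.0], 'ft_force': [0.034, 0.882, -0.93], 'width': 0.087, 'joint_positions': [-1.258, 0.333, -0.065, 1.461, 0.022, 1.35, -0.088]}
scene 401.3217958201859 [ 0.95865168 -0.17284376  0.68681923] [-0.56226852  0.29130445 -0.77394821]
top 539.9487488792051 [0.53665796 0.02859171 0.89828332] [ 0.06108811 -0.0254427  -0.99780805]
wrist 296.6888537791122 [0.1436194  0.61210389 0.38303379] [ 0.23030708 -0.08192564 -0.96966326]
```

View pics/scene0.png

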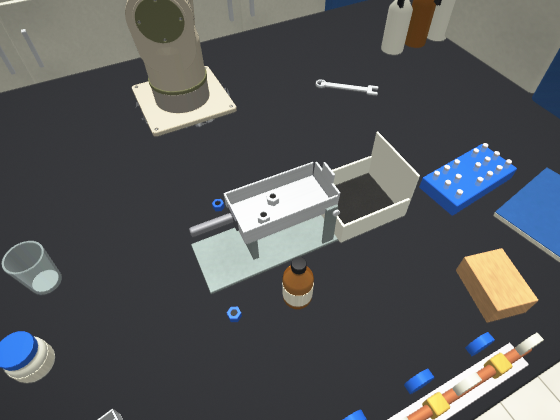

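View pics/top0.png

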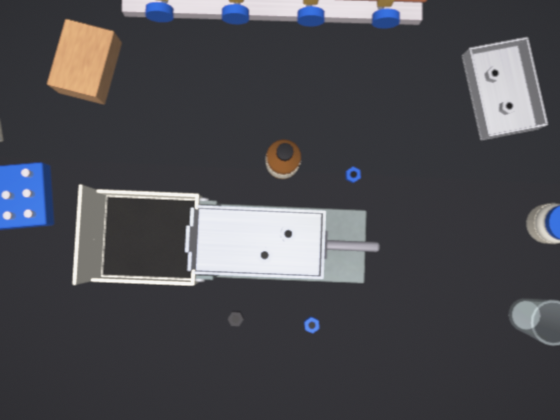

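View pics/wrist0.png

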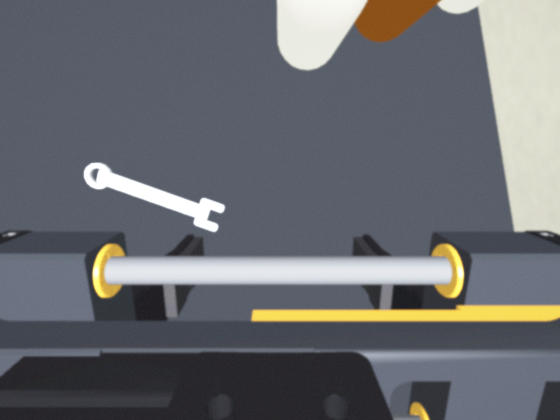

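The job tray is the one with the handle (top image: handle at 350,246, gate at 192,240, steel nuts in it at 264,254 and 288,233). Possible mix-ups are the second tray (505,88) with its own nuts (493,73 and 508,106), the blue nuts (353,174 and 311,325) and the black nut (235,319). I'll check the choice in a close crop and measure.

Run:
```python
from h import *
c=cam('top'); s=cam('scene')
a=cv2.resize(c['img'][180:300,60:400],None,fx=2.3,fy=2.3,interpolation=cv2.INTER_CUBIC)
b=cv2.resize(s['img'][130:290,180:430],None,fx=2.0,fy=2.0,interpolation=cv2.INTER_CUBIC)
w=max(a.shape[1],b.shape[1])
pad=lambda i: cv2.copyMakeBorder(i,0,0,0,w-i.shape[1],cv2.BORDER_CONSTANT)
cv2.imwrite('pics/crop.png',np.vstack([pad(a),pad(b)]))
P=cloud(c)
def q(u,v): return np.round(P[v,u],4)
print('handle',[q(u,246) for u in (330,345,360,372,377)])
print('gate', [q(u,v) for u in (189,191,193) for v in (225,240,255)])
# handle points: height>.1 behind
H=(P[...,2]>.11)&(P[...,2]<.14)
m=H.copy(); m[:,:328]=0;m[:,385:]=0;m[:230]=0;m[265:]=0
pts=P[m]; print('handle',len(pts),pts.mean(0),np.median(pts[:,2]))
print(cv2.fitLine(pts[:,:2].astype(np.float32),cv2.DIST_HUBER,0,.01,.01).ravel(),pts[:,0].min(),pts[:,0].max())
m=(P[...,2]>.142)&(P[...,2]<.17); m[:190]=0;m[300:]=0;m[:,:170]=0;m[:,230:]=0
pts=P[m]; print('tab',len(pts),pts.mean(0),pts.min(0),pts.max(0)); ys,xs=np.nonzero(m); print(xs.min(),xs.max(),ys.min(),ys.max())
# tray rim
m=(P[...,2]>.128)&(P[...,2]<.14); m[:190]=0;m[300:]=0;m[:,:185]=0;m[:,328:]=0
ys,xs=np.nonzero(m); pts=P[m]; rc=cv2.minAreaRect(pts[:,:2].astype(np.float32)); print(rc,cv2.boxPoints(rc))
print('bottle',q(285,152))
```

```text
handle [array([ 0.533 , -0.0661,  0.1298]), array([ 0.5333, -0.0876,  0.1298]), array([ 0.5337, -0.1093,  0.1283]), array([ 0.5341, -0.1264,  0.1291]), array([ 0.5342, -0.1335,  0.1291])]
gate [array([0.5367, 0.0286, 0.8983]), array([0.5378, 0.131 , 0.1523]), array([0.5167, 0.133 , 0.1337]), array([0.5589, 0.1311, 0.1357]), array([0.5378, 0.1302, 0.1378]), array([0.5168, 0.1303, 0.133 ]), array([0.5592, 0.1292, 0.1283]), array([0.5379, 0.1293, 0.1231]), array([0.5164, 0.1294, 0.1179])]
handle 494 [ 0.53410792 -0.09872714  0.12943597] 0.12947082927344916
[ 0.0276108   0.99961877  0.5341079  -0.09872714] 0.5267328206052905 0.5416367603586438
tab 139 [0.53954529 0.13246442 0.15440199] [0.52262911 0.12990944 0.14230872] [0.55713092 0.13571266 0.16107412]
185 191 226 251
((0.5371602773666382, 0.036027535796165466), (0.19658413529396057, 0.09615208208560944), 88.70133209228516) [[ 0.4868689  -0.06114969]
 [ 0.58299625 -0.06332889]
 [ 0.5874517   0.13320476]
 [ 0.4913243   0.13538396]]
bottle [ 0.6682 -0.      0.1192]
```

View pics/crop.png

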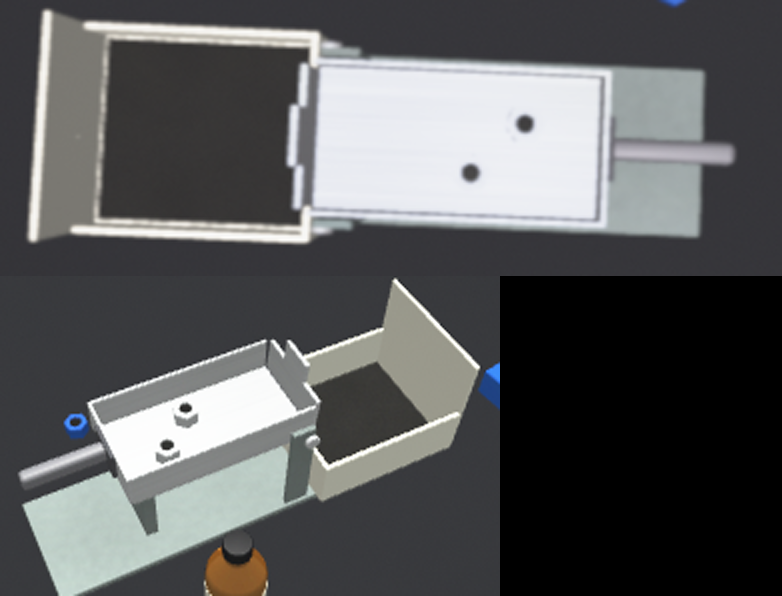

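The crop confirms it: gate tab at the left end (top 188,240), straight bar handle at the right, two steel nuts inside. Next I'll work out the move to a hover just inside the gate.

```bash
cat >> h.py <<'E'
D=np.array([0.024,0.9997,0]); X=np.array([0.9997,-0.024,0])
def Rt(tilt=0):  # tool x=X, z down, tilted about X so tool top leans to +D
    b=np.stack([X,-D,[0,0,-1]],1)
    return R.from_rotvec(-tilt*X)*R.from_matrix(b)   
def go(p,tilt=0):
    s=st(); r0=R.from_quat(s['eef_rot'])
    print('xyz',np.round(r0.inv().apply(np.array(p)-s['ee_pos'])*1000,1),'rot',np.round((r0.inv()*Rt(tilt)).as_rotvec(degrees=True),1))
E
python3 - <<'E'
from h import *
print(Rt(.5).as_matrix()[:,2])
go([.5385,.095,.24])
E
```

```text
[-0.01150622 -0.4792822  -0.87758543]
{'time': 0.25, 'ee_pos': [0.206, 0.59, 0.23], 'eef_rot': [0.815, 0.579, -0.0, 0.0], 'ft_force': [-0.233, 0.127, 0.326], 'width': 0.087, 'joint_positions': [-1.258, 0.333, -0.065, 1.46, 0.022, 1.35, -0.089]}
xyz [-357.7  477.1   -9.6] rot [ 0.   0.  72.1]
```

Emit:
apply_moves:
  increments:
    - {"xyz": [-50,67,-10],"rotation": [0,0,9],"grip": 255}
    - {"xyz": [-90,120,-10],"rotation": [0,0,18],"grip": 255}
    - {"xyz": [-130,173,-10],"rotation": [0,0,27],"grip": 255}
    - {"xyz": [-165,220,-10],"rotation": [0,0,36],"grip": 255}
    - {"xyz": [-200,267,-10],"rotation": [0,0,45],"grip": 255}
  squeeze: 20

```text
time: 0.88
ee_pos: [0.3808, 0.3292, 0.2405]
eef_rot: [0.975, 0.22, 0.0, 0.0]
ft_force: [1.3, 0.4, -0.2]
width: 0.0448
```

Run:
```python
from h import *
go([.5385,.095,.24])
```

```text
{'time': 0.875, 'ee_pos': [0.381, 0.329, 0.24], 'eef_rot': [0.975, 0.22, 0.0, 0.0], 'ft_force': [1.296, 0.423, -0.155], 'width': 0.045, 'joint_positions': [-0.982, 0.052, 0.185, 1.771, -0.01, 1.319, -0.35]}
xyz [ 41.7 279.3   0.5] rot [ 0.  -0.  26.8]
```

Emit:
apply_moves:
  increments:
    - {"xyz": [8,56,0],"rotation": [0,0,7],"grip": 255}
    - {"xyz": [17,112,0],"rotation": [0,0,14],"grip": 255}
    - {"xyz": [25,168,0],"rotation": [0,0,20],"grip": 255}
    - {"xyz": [34,224,0],"rotation": [0,0,26.8],"grip": 255}
    - {"xyz": [42,279,0],"rotation": [0,0,26.8],"grip": 255}

```text
time: 1.5
ee_pos: [0.5395, 0.0938, 0.2407]
eef_rot: [1.0, -0.012, 0.0, -0.0]
ft_force: [0.4, 0.9, 0.2]
width: 0.0018
```

Run:
```python
from h import *
go([.5385,.100,.152])
cam('scene','s1.png');cam('wrist','w1.png')
```

```text
{'time': 1.5, 'ee_pos': [0.539, 0.094, 0.241], 'eef_rot': [1.0, -0.012, 0.0, -0.0], 'ft_force': [0.387, 0.87, 0.183], 'width': 0.002, 'joint_positions': [-0.672, 0.155, 0.467, 1.677, -0.072, 1.326, -0.217]}
xyz [-1.2 -6.1 88.7] rot [-0. -0. -0.]
```

View pics/s1.png

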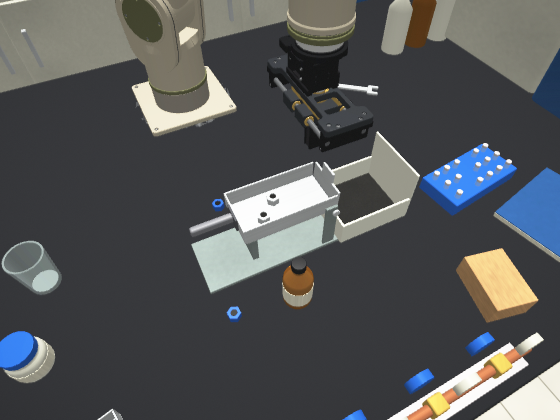

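View pics/w1.png

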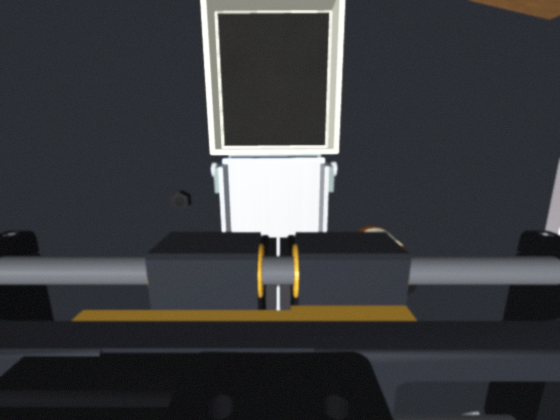

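The scene image doesn't look consistent with the reported pose: the gripper appears to be at about (340,140) rather than over the tray. I'll check its projection before going down.

Run:
```python
from h import *
c=cam('scene','s2.png'); t=cam('top','t2.png')
s=st(); print(proj(c,s['ee_pos']),proj(t,s['ee_pos']))
P=cloud(t); m=(P[...,2]>.2)&(P[...,2]<.5); print(P[m].mean(0), P[m].min(0))
print(np.round([proj(c,[.5385,.13,.155]),proj(t,[.5385,.13,.155])]))
```

```text
{'time': 1.7, 'ee_pos': [0.539, 0.094, 0.24], 'eef_rot': [1.0, -0.013, -0.0, 0.0], 'ft_force': [-0.76, 0.996, -0.249], 'width': 0.001, 'joint_positions': [-0.673, 0.155, 0.466, 1.678, -0.071, 1.326, -0.22]}
[313.48404116 141.29619193] [209.2797404  239.31081297]
[0.61466641 0.06695085 0.33875792] [0.55560801 0.05376273 0.30507671]
[[328. 170.]
 [189. 239.]]
```

View pics/s2.png

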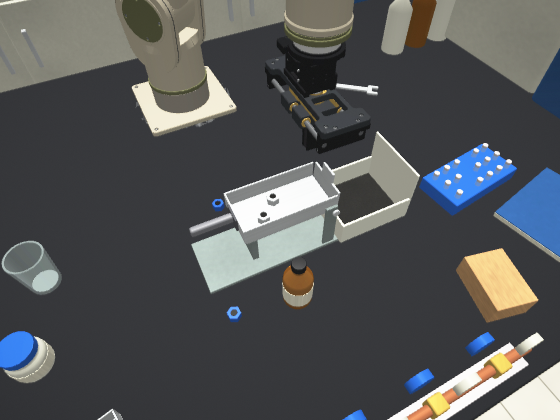

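View pics/t2.png

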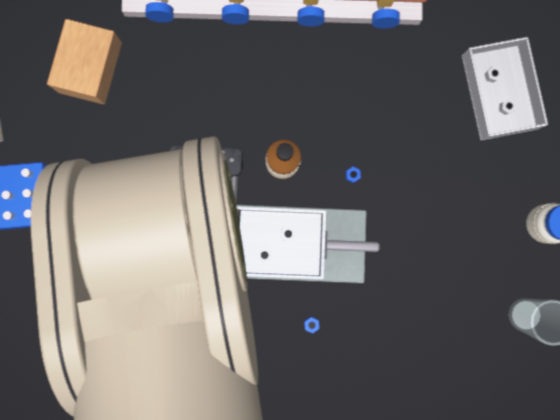

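The image agrees after all: the TCP projects to (313,141), where the gripper is. Next is the descent inside the gate.

Emit:
apply_moves:
  increments:
    - {"xyz": [-1,0,45],"rotation": [0,0,0],"grip": 255}
    - {"xyz": [-1,0,80],"rotation": [0,0,0],"grip": 255}
    - {"xyz": [-1,0,92],"rotation": [0,0,0],"grip": 255}
    - {"xyz": [-1,0,92],"rotation": [0,0,0],"grip": 255}

```text
time: 2.2
ee_pos: [0.5376, 0.0952, 0.1484]
eef_rot: [1.0, -0.012, -0.0, 0.0]
ft_force: [0.1, -0.8, -0.3]
width: 0.0004
```

Run:
```python
from h import *
st()
c=cam('scene'); cv2.imwrite('pics/s3.png',cv2.resize(c['img'][90:290,200:450],None,fx=3,fy=3,interpolation=cv2.INTER_CUBIC))
y0=.123
p0=np.array(r.read_state()['ee_pos'])
for th in (.1,.3,.5,.7,.9,1.1,1.3,1.45,1.6):
    y=y0+.04*np.sin(th)-.010; z=.1+.04*np.cos(th)+.008
    print(th,np.round([-(y-p0[1])*1000,-(z-p0[2])*1000],1))
```

```text
{'time': 2.2, 'ee_pos': [0.538, 0.095, 0.148], 'eef_rot': [1.0, -0.012, -0.0, 0.0], 'ft_force': [0.121, -0.807, -0.347], 'width': 0.0, 'joint_positions': [-0.658, 0.229, 0.457, 1.798, -0.11, 1.14, -0.19]}
0.1 [-21.8   1.5]
0.3 [-29.7   3.1]
0.5 [-37.    6.2]
0.7 [-43.6  10.7]
0.9 [-49.2  16.4]
1.1 [-53.5  23.2]
1.3 [-56.4  30.6]
1.45 [-57.6  36.5]
1.6 [-57.8  42.5]
```

View pics/s3.png

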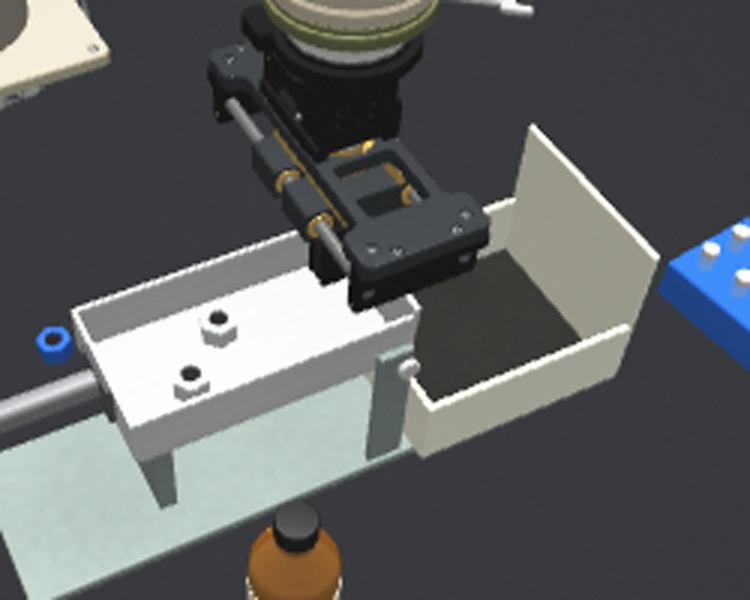

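The fingers are inside the tray, behind the tab, and nothing is touching. Now the gate swing along its arc.

Emit:
apply_moves:
  increments:
    - {"xyz": [0,-22,1.5],"rotation": [0,0,0],"grip": 255}
    - {"xyz": [0,-30,3],"rotation": [0,0,0],"grip": 255}
    - {"xyz": [0,-37,6],"rotation": [0,0,0],"grip": 255}
    - {"xyz": [0,-43.5,10.5],"rotation": [0,0,0],"grip": 255}
    - {"xyz": [0,-49,16],"rotation": [0,0,0],"grip": 255}

```text
time: 2.88
ee_pos: [0.5396, 0.1443, 0.1331]
eef_rot: [1.0, -0.012, 0.0, -0.0]
ft_force: [0.2, -0.1, 1.2]
width: 0.0002
```

Run:
```python
from h import *
go([.539,.153,.106])
c=cam('scene'); cv2.imwrite('pics/s4.png',cv2.resize(c['img'][90:290,200:450],None,fx=3,fy=3,interpolation=cv2.INTER_CUBIC))
```

```text
{'time': 2.875, 'ee_pos': [0.54, 0.144, 0.133], 'eef_rot': [1.0, -0.012, 0.0, -0.0], 'ft_force': [0.239, -0.071, 1.209], 'width': 0.0, 'joint_positions': [-0.709, 0.271, 0.426, 1.783, -0.124, 1.113, -0.267]}
xyz [-0.8 -8.6 27.1] rot [-0.  -0.1 -0.1]
```

View pics/s4.png

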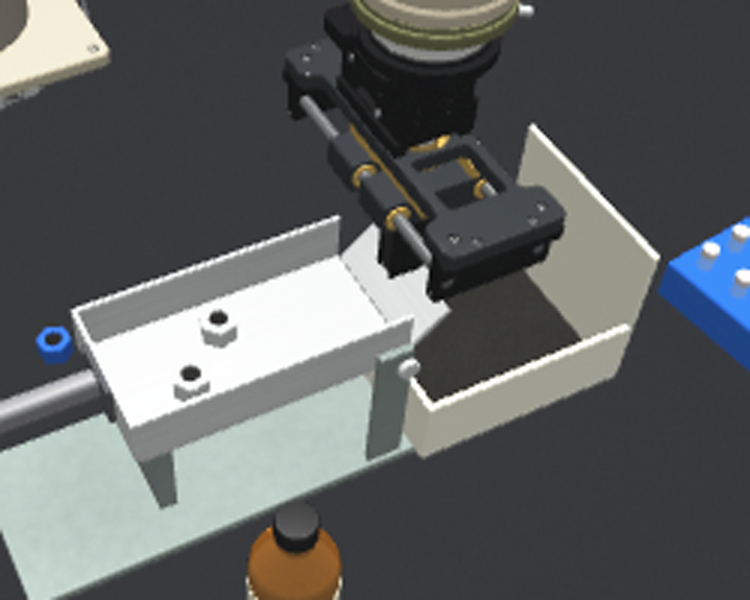

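The gate is following: it's open about 1 rad and the tray is still level. I'll finish the swing.

Emit:
apply_moves:
  increments:
    - {"xyz": [0,-5,7],"rotation": [0,0,0],"grip": 255}
    - {"xyz": [0,-8,14],"rotation": [0,0,0],"grip": 255}
    - {"xyz": [0,-9,20],"rotation": [0,0,0],"grip": 255}
    - {"xyz": [0,-10,24],"rotation": [0,0,0],"grip": 255}
    - {"xyz": [0,-10,26],"rotation": [0,0,0],"grip": 255}

```text
time: 3.55
ee_pos: [0.5393, 0.1549, 0.1073]
eef_rot: [1.0, -0.012, -0.0, -0.0]
ft_force: [-9.7, -3.0, 24.1]
width: 0.0003
```

Run:
```python
from h import *
st()
c=cam('scene'); cv2.imwrite('pics/s5.png',cv2.resize(c['img'][90:290,200:450],None,fx=3,fy=3,interpolation=cv2.INTER_CUBIC))
```

```text
{'time': 3.55, 'ee_pos': [0.539, 0.155, 0.107], 'eef_rot': [1.0, -0.012, -0.0, -0.0], 'ft_force': [-9.746, -3.043, 24.123], 'width': 0.0, 'joint_positions': [-0.713, 0.307, 0.415, 1.799, -0.14, 1.065, -0.272]}
```

View pics/s5.png

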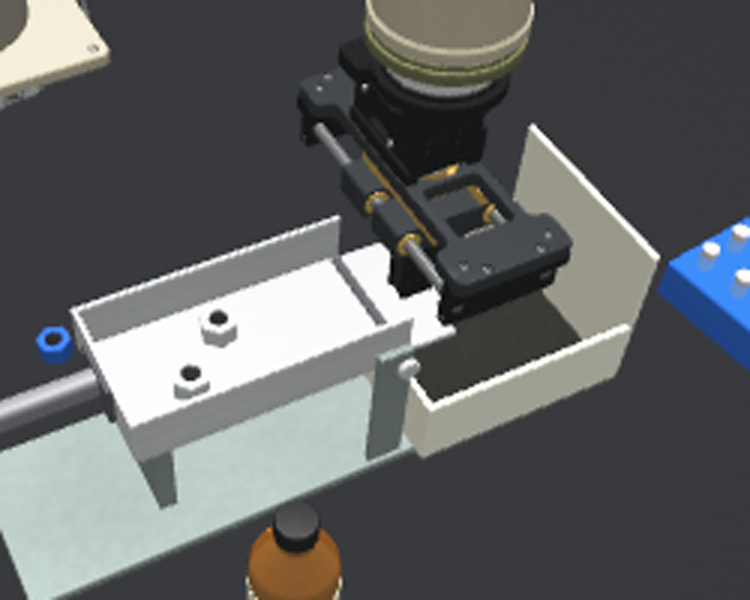

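The gate is against its stop (24 N upward on the tool) and the tray hasn't lifted. I'll back off and go up.

Emit:
apply_moves:
  increments:
    - {"xyz": [0,0,-20],"rotation": [0,0,0],"grip": 255}
    - {"xyz": [0,0,-70],"rotation": [0,0,0],"grip": 255}
    - {"xyz": [0,40,-125],"rotation": [0,0,0],"grip": 150}
    - {"xyz": [0,95,-125],"rotation": [0,0,0],"grip": 110}
    - {"xyz": [0,150,-125],"rotation": [0,0,0],"grip": 110}

```text
time: 4.22
ee_pos: [0.5358, 0.0033, 0.2332]
eef_rot: [1.0, -0.012, 0.001, -0.001]
ft_force: [-0.3, -0.4, -0.1]
width: 0.0226
```

Run:
```python
from h import *
go([.534,-.111,.24])
c=cam('scene'); cv2.imwrite('pics/s6.png',cv2.resize(c['img'][90:290,200:450],None,fx=3,fy=3,interpolation=cv2.INTER_CUBIC))
P=cloud(c)
for u,v in [(318,183),(324,188),(330,194),(338,197),(344,200),(328,180)]: print(u,v,np.round(P[v,u],4))
```

```text
{'time': 4.225, 'ee_pos': [0.536, 0.003, 0.233], 'eef_rot': [1.0, -0.012, 0.001, -0.001], 'ft_force': [-0.303, -0.372, -0.113], 'width': 0.023, 'joint_positions': [-0.577, 0.132, 0.536, 1.721, -0.071, 1.307, -0.05]}
xyz [  0.9 114.3  -7. ] rot [-0.1 -0.1  0. ]
318 183 [0.5186 0.1246 0.1029]
324 188 [0.5348 0.1287 0.1023]
330 194 [0.5523 0.1318 0.1009]
338 197 [0.566  0.1412 0.1014]
344 200 [0.5773 0.1476 0.101 ]
328 180 [0.519  0.1474 0.1005]
```

View pics/s6.png

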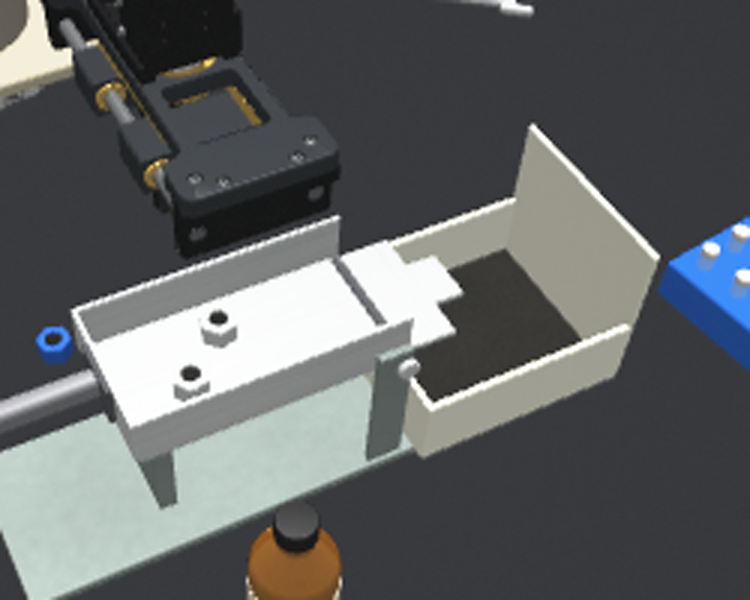

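The gate now lies flat in line with the floor, at z≈0.101 along its length (about (395,290) in the crop). Next, over the handle.

Emit:
apply_moves:
  increments:
    - {"xyz": [0,55,-5],"rotation": [0,0,0],"grip": 110}
    - {"xyz": [1,114,-5],"rotation": [0,0,0],"grip": 110}
    - {"xyz": [1,114,0],"rotation": [0,0,0],"grip": 110}
    - {"xyz": [1,114,20],"rotation": [0,0,0],"grip": 110}

```text
time: 4.78
ee_pos: [0.5329, -0.1197, 0.2135]
eef_rot: [1.0, -0.017, 0.001, 0.001]
ft_force: [0.2, 1.3, -0.7]
width: 0.0489
```

Run:
```python
from h import *
go([.534,-.111,.111])
c=cam('wrist','w7.png'); cam('scene','s7.png')
P=cloud(c); H=(P[...,2]>.115)&(P[...,2]<.133)&(abs(P[...,0]-.534)<.03)&(P[...,1]<-.065)&(P[...,1]>-.16); print(H.sum()); 
if H.sum(): print(P[H].mean(0),P[H].min(0),P[H].max(0))
```

```text
{'time': 4.775, 'ee_pos': [0.533, -0.12, 0.214], 'eef_rot': [1.0, -0.017, 0.001, 0.001], 'ft_force': [0.151, 1.323, -0.659], 'width': 0.049, 'joint_positions': [-0.421, 0.178, 0.631, 1.728, -0.109, 1.268, 0.2]}
xyz [  0.5  -8.8 102.5] rot [ 0.1 -0.1 -0.6]
1391
[ 0.53473164 -0.09890404  0.12840087] [ 0.52742563 -0.1358659   0.12432777] [ 0.54198192 -0.06502144  0.13096242]
```

View pics/w7.png

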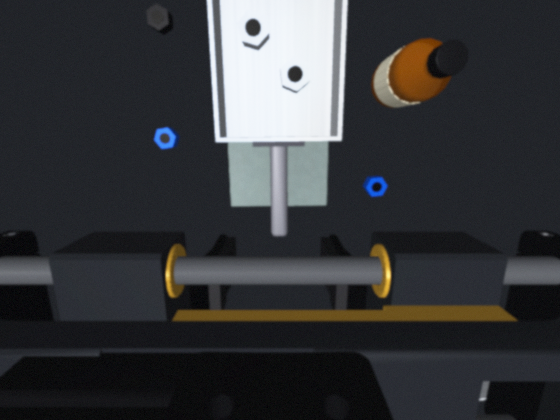

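View pics/s7.png

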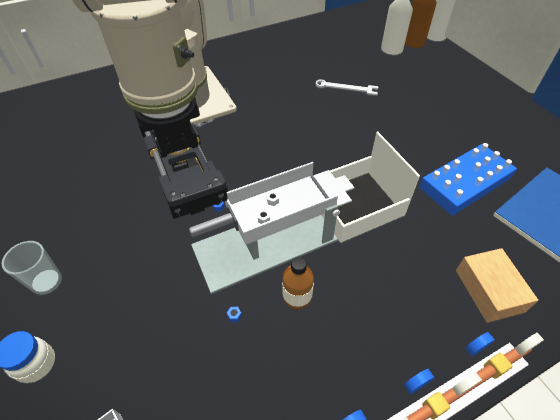

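In the wrist view the handle runs from about (279,145) to (279,235), centred between the jaws. Next I'll descend around it.

Emit:
apply_moves:
  increments:
    - {"xyz": [1,-9,40],"rotation": [0,0,-0.6],"grip": 110}
    - {"xyz": [1,-9,80],"rotation": [0,0,-0.6],"grip": 110}
    - {"xyz": [1,-9,102],"rotation": [0,0,-0.6],"grip": 110}
    - {"xyz": [1,-9,102],"rotation": [0,0,-0.6],"grip": 110}

```text
time: 5.38
ee_pos: [0.5317, -0.1088, 0.1084]
eef_rot: [1.0, -0.011, -0.003, 0.001]
ft_force: [0.0, -0.9, 0.2]
width: 0.05
```

Emit:
apply_moves:
  increments:
    - {"xyz": [0,0,0],"rotation": [0,0,0],"grip": 160}
    - {"xyz": [0,0,0],"rotation": [0,0,0],"grip": 210}
    - {"xyz": [0,0,0],"rotation": [0,0,0],"grip": 255}
    - {"xyz": [0,0,0],"rotation": [0,0,0],"grip": 255}
    - {"xyz": [0,0,0],"rotation": [0,0,0],"grip": 255}
  squeeze: 20

```text
time: 6.0
ee_pos: [0.5344, -0.1088, 0.1096]
eef_rot: [1.0, -0.01, 0.0, 0.001]
ft_force: [9.3, 0.4, -2.5]
width: 0.0139
```

```bash
cat > arc.py <<'E'
from h import *
# grasp-point arc about hinge; grasp point is 11mm behind TCP along tool z
def plan(ths,cur,rev=False):
    s=st(); r0=R.from_quat(s['eef_rot']); p0=np.array(s['ee_pos'])
    w=-X
    g0=p0
    H=np.load('hinge.npy')
    for th in ths:
        d=R.from_rotvec((th-cur)*w)
        p=H+d.apply(p0-H)
        print(th,'xyz',np.round(r0.inv().apply(p-p0)*1000,1),'rot',np.round((r0.inv()*d*r0).as_rotvec(degrees=True),1))
E
python3 - <<'E'
from arc import *
s=r.read_state(); g=np.array(s['ee_pos'])-.011*R.from_quat(s['eef_rot']).as_matrix()[:,2]; print('g',g)
H=np.array([.5338,-.112,.122])+.233*D-[0,0,.022]; np.save('hinge.npy',H); print(H)
plan([.07,.14,.21,.28,.35],0)
E
```

```text
g [ 0.53437778 -0.10876542  0.12060493]
[0.539392  0.1209301 0.1      ]
{'time': 6.0, 'ee_pos': [0.534, -0.109, 0.11], 'eef_rot': [1.0, -0.01, 0.0, 0.001], 'ft_force': [9.334, 0.4, -2.545], 'width': 0.014, 'joint_positions': [-0.402, 0.289, 0.602, 1.847, -0.184, 1.061, 0.25]}
0.07 xyz [  0.   -1.2 -16. ] rot [-4. -0. -0.]
0.14 xyz [  0.   -3.5 -32. ] rot [-8. -0. -0.]
0.21 xyz [  0.1  -7.  -47.7] rot [-12.  -0.  -0.]
0.28 xyz [  0.1 -11.5 -63.1] rot [-16.   -0.1  -0. ]
0.35 xyz [  0.1 -17.1 -78.2] rot [-20.1  -0.1  -0. ]
```

Gripped at 13.9 mm, which matches the 14 mm bar. Now lift along the hinge arc, slowly at first.

Emit:
apply_moves:
  increments:
    - {"xyz": [0,-0.5,-8],"rotation": [-2,0,0],"grip": 255}
    - {"xyz": [0,-1.2,-16],"rotation": [-4,0,0],"grip": 255}
    - {"xyz": [0,-2.2,-24],"rotation": [-6,0,0],"grip": 255}
    - {"xyz": [0,-3.5,-32],"rotation": [-8,0,0],"grip": 255}
    - {"xyz": [0,-5,-40],"rotation": [-10,0,0],"grip": 255}
  squeeze: 30

```text
time: 6.62
ee_pos: [0.5346, -0.1037, 0.1499]
eef_rot: [0.996, -0.01, -0.0, 0.089]
ft_force: [1.2, 0.3, -2.2]
width: 0.0139
```

Run:
```python
from arc import *
s=r.read_state(); z=R.from_quat(s['eef_rot']).as_matrix()[:,2]; th=np.arctan2(-z[1],-z[2]); print('th',th)
g=np.array(s['ee_pos'])-.011*z; H=np.load('hinge.npy'); v=g-H; print('angle of handle',np.arctan2(v[2],-v[1])-np.arctan2(.022,.233),np.hypot(v[1],v[2]))
plan(th+np.array([.1,.2,.3,.4,.5]),th)
c=cam('scene'); cv2.imwrite('pics/s8.png',cv2.resize(c['img'][90:290,180:430],None,fx=3,fy=3,interpolation=cv2.INTER_CUBIC))
```

```text
th 0.17726845303759423
angle of handle 0.17205219947345585 0.2308449196150958
{'time': 6.625, 'ee_pos': [0.535, -0.104, 0.15], 'eef_rot': [0.996, -0.01, -0.0, 0.089], 'ft_force': [1.157, 0.315, -2.239], 'width': 0.014, 'joint_positions': [-0.555, 0.227, 0.627, 1.833, 0.049, 1.116, 0.016]}
0.27726845303759423 xyz [  0.   -2.1 -22.9] rot [-5.7 -0.  -0. ]
0.37726845303759426 xyz [  0.1  -6.5 -45.5] rot [-11.5  -0.   -0. ]
0.47726845303759424 xyz [  0.2 -13.1 -67.5] rot [-17.2  -0.   -0. ]
0.5772684530375942 xyz [  0.2 -21.8 -88.8] rot [-22.9  -0.1  -0. ]
0.6772684530375942 xyz [   0.3  -32.7 -109.1] rot [-28.6  -0.1  -0.1]
```

View pics/s8.png

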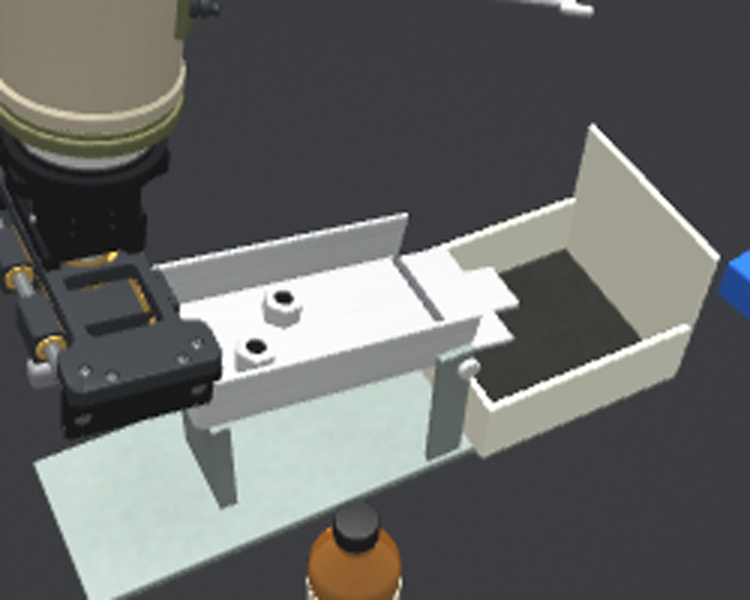

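The tray is tilting cleanly at 0.17 rad with about 2 N at the wrist, and the nuts haven't moved yet. Lifting further.

Emit:
apply_moves:
  increments:
    - {"xyz": [0,-1,-11.5],"rotation": [-2.9,0,0],"grip": 255}
    - {"xyz": [0,-2,-23],"rotation": [-5.7,0,0],"grip": 255}
    - {"xyz": [0,-4,-34],"rotation": [-8.6,0,0],"grip": 255}
    - {"xyz": [0,-6.5,-45.5],"rotation": [-11.5,0,0],"grip": 255}
    - {"xyz": [0,-6.5,-45.5],"rotation": [-11.5,0,0],"grip": 255}

```text
time: 7.3
ee_pos: [0.5349, -0.0891, 0.1946]
eef_rot: [0.982, -0.01, -0.001, 0.189]
ft_force: [0.4, -2.9, -0.6]
width: 0.0132
```

```bash
cat > chk.py <<'E'
from arc import *
import sys
s=r.read_state(); z=R.from_quat(s['eef_rot']).as_matrix()[:,2]; th=np.arctan2(-z[1],-z[2]); print('th',th)
g=np.array(s['ee_pos'])-.011*z; H=np.load('hinge.npy'); v=g-H; print('handle',np.arctan2(v[2],-v[1])-np.arctan2(.022,.233),np.hypot(v[1],v[2]))
plan(th+np.array(eval(sys.argv[2])),th)
c=cam('scene'); cv2.imwrite('pics/'+sys.argv[1],cv2.resize(c['img'][70:290,180:440],None,fx=2.7,fy=2.7,interpolation=cv2.INTER_CUBIC))
E
python3 chk.py s9.png '[.1,.2,.3,.4]'
```

```text
th 0.38112964196011
handle 0.37639463463884004 0.2311032207171441
{'time': 7.3, 'ee_pos': [0.535, -0.089, 0.195], 'eef_rot': [0.982, -0.01, -0.001, 0.189], 'ft_force': [0.418, -2.913, -0.614], 'width': 0.013, 'joint_positions': [-0.705, 0.201, 0.621, 1.8, 0.279, 1.232, -0.212]}
0.48112964196011 xyz [  0.1  -2.1 -22.9] rot [-5.7 -0.  -0. ]
0.58112964196011 xyz [  0.1  -6.5 -45.5] rot [-11.5  -0.   -0. ]
0.68112964196011 xyz [  0.2 -13.1 -67.6] rot [-17.2  -0.1  -0. ]
0.78112964196011 xyz [  0.3 -21.9 -88.9] rot [-22.9  -0.1  -0.1]
```

View pics/s9.png

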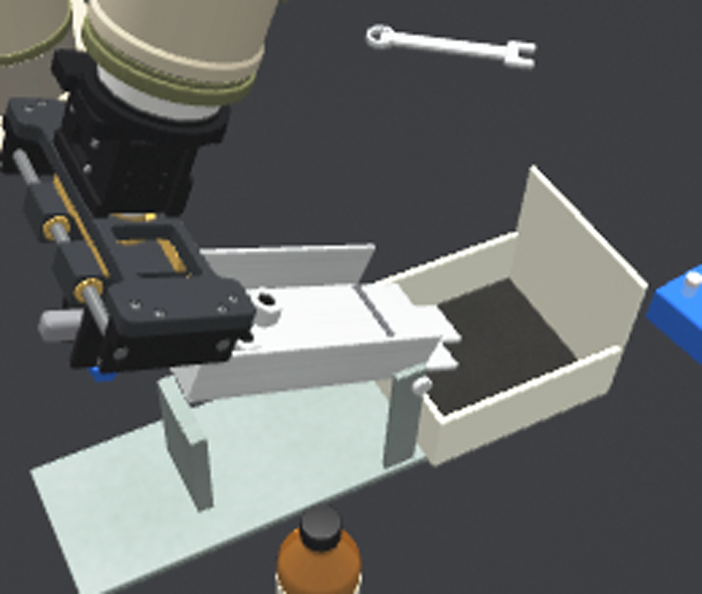

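Emit:
apply_moves:
  increments:
    - {"xyz": [0,-1,-11.5],"rotation": [-2.9,0,0],"grip": 255}
    - {"xyz": [0,-2,-23],"rotation": [-5.7,0,0],"grip": 255}
    - {"xyz": [0,-4,-34],"rotation": [-8.6,0,0],"grip": 255}
    - {"xyz": [0,-6.5,-45.5],"rotation": [-11.5,0,0],"grip": 255}
    - {"xyz": [0,-6.5,-45.5],"rotation": [-11.5,0,0],"grip": 255}

```text
time: 7.98
ee_pos: [0.5355, -0.0666, 0.2347]
eef_rot: [0.958, -0.01, -0.002, 0.287]
ft_force: [1.5, -4.2, 1.6]
width: 0.0135
```

```bash
python3 chk.py s10.png '[.05,.1,.15,.2]'
```

```text
th 0.5831422522996892
handle 0.576395968856596 0.2315731665422016
{'time': 7.975, 'ee_pos': [0.535, -0.067, 0.235], 'eef_rot': [0.958, -0.01, -0.002, 0.287], 'ft_force': [1.476, -4.18, 1.606], 'width': 0.014, 'joint_positions': [-0.825, 0.227, 0.598, 1.754, 0.445, 1.375, -0.377]}
0.6331422522996892 xyz [  0.   -0.7 -11.5] rot [-2.9 -0.  -0. ]
0.6831422522996892 xyz [  0.1  -2.1 -23. ] rot [-5.7 -0.  -0. ]
0.7331422522996892 xyz [  0.1  -4.  -34.4] rot [-8.6 -0.  -0. ]
0.7831422522996891 xyz [  0.2  -6.4 -45.7] rot [-11.5  -0.   -0. ]
```

View pics/s10.png

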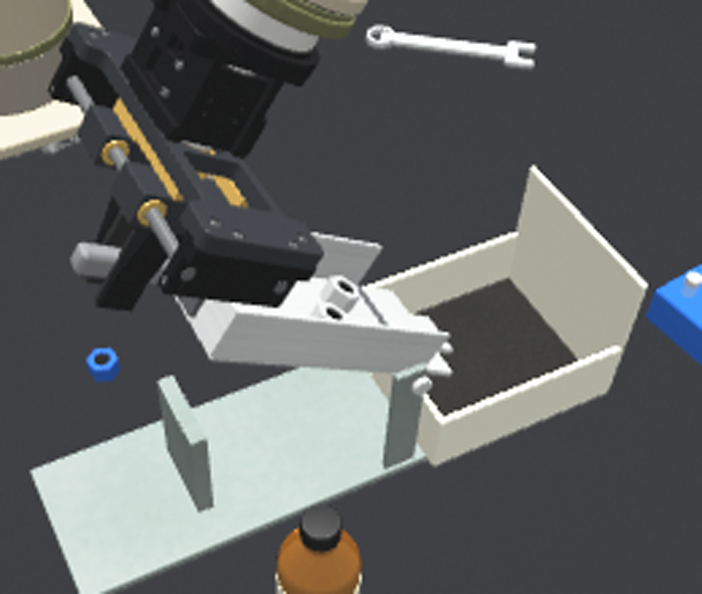

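The nuts are sliding (now near (345,290) and (335,312)). I'll lift a little more and wait.

Emit:
apply_moves:
  increments:
    - {"xyz": [0,-0.7,-11.5],"rotation": [-2.9,0,0],"grip": 255}
    - {"xyz": [0,-2,-23],"rotation": [-5.7,0,0],"grip": 255}
    - {"xyz": [0,-3,-29],"rotation": [-7.3,0,0],"grip": 255}
    - {"xyz": [0,-3,-29],"rotation": [-7.3,0,0],"grip": 255}
    - {"xyz": [0,-3,-29],"rotation": [-7.3,0,0],"grip": 255}

```text
time: 8.65
ee_pos: [0.5359, -0.0487, 0.2572]
eef_rot: [0.938, -0.01, -0.003, 0.348]
ft_force: [1.9, -4.9, 2.9]
width: 0.0133
```

```bash
python3 chk.py s11.png '[.05,.1,.12]'; python3 -c "
from h import *
c=cam('top'); cv2.imwrite('pics/t11.png',c['img'])"
```

```text
th 0.7101259000715157
handle 0.7007762579890044 0.23195694588527876
{'time': 8.65, 'ee_pos': [0.536, -0.049, 0.257], 'eef_rot': [0.938, -0.01, -0.003, 0.348], 'ft_force': [1.854, -4.866, 2.935], 'width': 0.013, 'joint_positions': [-0.889, 0.267, 0.584, 1.719, 0.524, 1.468, -0.452]}
0.7601259000715157 xyz [  0.   -0.7 -11.5] rot [-2.9 -0.  -0. ]
0.8101259000715156 xyz [  0.1  -2.  -23. ] rot [-5.7 -0.  -0. ]
0.8301259000715157 xyz [  0.1  -2.7 -27.6] rot [-6.9 -0.  -0. ]
```

View pics/s11.png

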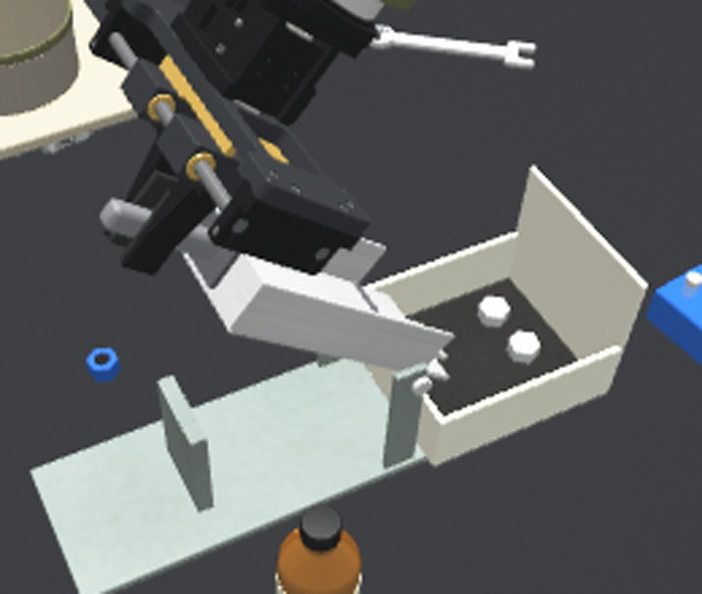

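View pics/t11.png

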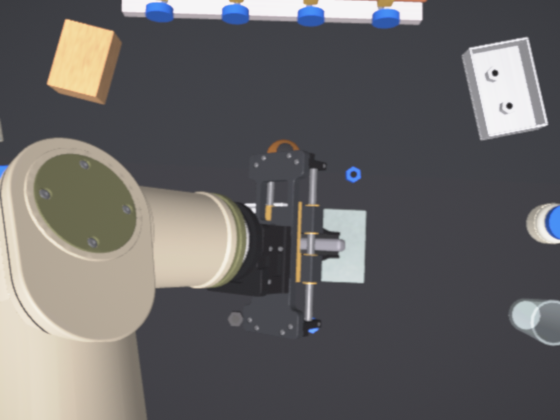

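Both nuts are in the bin, at (494,311) and (523,347). Lowering along the reverse arc.

```bash
python3 chk.py s12.png '[-.1,-.2,-.3,-.35]'
```

```text
th 0.7097360369784244
handle 0.7006280291382536 0.2319246792661755
{'time': 8.75, 'ee_pos': [0.536, -0.049, 0.257], 'eef_rot': [0.938, -0.01, -0.003, 0.347], 'ft_force': [2.233, -4.465, 3.351], 'width': 0.014, 'joint_positions': [-0.889, 0.267, 0.584, 1.719, 0.524, 1.468, -0.452]}
0.6097360369784244 xyz [-0.1 -0.3 23.1] rot [5.7 0.  0. ]
0.5097360369784243 xyz [-0.1 -2.9 46.1] rot [11.5  0.   0. ]
0.40973603697842437 xyz [-0.2 -7.8 68.7] rot [17.2  0.   0.1]
0.3597360369784244 xyz [ -0.2 -11.   79.8] rot [20.1  0.   0.1]
```

Emit:
apply_moves:
  increments:
    - {"xyz": [0,0,15],"rotation": [3.7,0,0],"grip": 255}
    - {"xyz": [0,-1,31],"rotation": [7.7,0,0],"grip": 255}
    - {"xyz": [0,-3,46],"rotation": [11.5,0,0],"grip": 255}
    - {"xyz": [0,-6,61],"rotation": [15.3,0,0],"grip": 255}
    - {"xyz": [0,-9,73],"rotation": [18.3,0,0],"grip": 255}

```text
time: 9.43
ee_pos: [0.5349, -0.0888, 0.1952]
eef_rot: [0.981, -0.01, -0.001, 0.192]
ft_force: [0.8, 0.1, -0.7]
width: 0.0137
```

```bash
python3 chk.py s13.png '[-.1,-.2,-.3,-.35,-.36,-.38,-.4]'
```

```text
th 0.3866821651605185
handle 0.3794081849429177 0.23098682753213767
{'time': 9.425, 'ee_pos': [0.535, -0.089, 0.195], 'eef_rot': [0.981, -0.01, -0.001, 0.192], 'ft_force': [0.827, 0.104, -0.668], 'width': 0.014, 'joint_positions': [-0.706, 0.202, 0.617, 1.8, 0.284, 1.235, -0.219]}
0.2866821651605185 xyz [-0.1 -0.3 23. ] rot [5.7 0.  0. ]
0.1866821651605185 xyz [-0.1 -2.8 45.9] rot [11.5  0.   0. ]
0.08668216516051852 xyz [-0.1 -7.6 68.4] rot [17.2  0.   0. ]
0.03668216516051853 xyz [ -0.2 -10.9  79.5] rot [20.1  0.1  0. ]
0.026682165160518523 xyz [ -0.2 -11.6  81.7] rot [20.6  0.1  0.1]
0.006682165160518505 xyz [ -0.2 -13.1  86. ] rot [21.8  0.1  0.1]
-0.013317834839481513 xyz [ -0.2 -14.7  90.3] rot [22.9  0.1  0.1]
```

Emit:
apply_moves:
  increments:
    - {"xyz": [0,-0.3,23],"rotation": [5.7,0,0],"grip": 255}
    - {"xyz": [0,-3,46],"rotation": [11.5,0,0],"grip": 255}
    - {"xyz": [0,-7.5,68],"rotation": [17.2,0,0],"grip": 255}
    - {"xyz": [0,-11,79.5],"rotation": [20.1,0,0],"grip": 255}
    - {"xyz": [0,-13,85],"rotation": [21.6,0,0],"grip": 255}

```text
time: 10.1
ee_pos: [0.5345, -0.1084, 0.1097]
eef_rot: [1.0, -0.011, 0.001, 0.002]
ft_force: [-0.8, 0.8, -1.9]
width: 0.0136
```

```bash
python3 chk.py s14.png '[-.01]'
```

```text
th 0.004234891891155575
handle -0.0041675874903516485 0.2302229172912187
{'time': 10.1, 'ee_pos': [0.534, -0.108, 0.11], 'eef_rot': [1.0, -0.011, 0.001, 0.002], 'ft_force': [-0.804, 0.828, -1.851], 'width': 0.014, 'joint_positions': [-0.409, 0.289, 0.608, 1.847, -0.183, 1.06, 0.247]}
-0.005765108108844425 xyz [-0.   0.1  2.3] rot [0.6 0.  0. ]
```

View pics/s14.png

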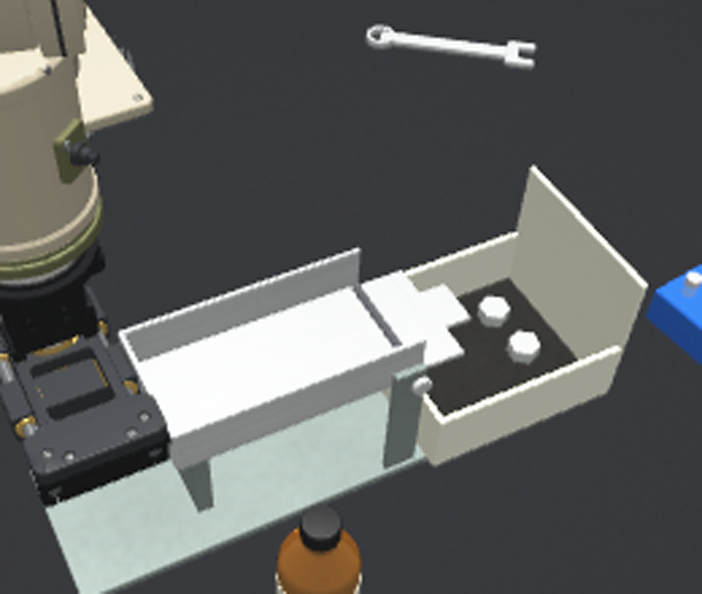

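The tray is back to level, it's empty, and the gate is still down. Open gently and withdraw upwards.

Emit:
apply_moves:
  increments:
    - {"xyz": [0,0,0],"rotation": [0,0,0],"grip": 200}
    - {"xyz": [0,0,0],"rotation": [0,0,0],"grip": 150}
    - {"xyz": [0,0,0],"rotation": [0,0,0],"grip": 110}
    - {"xyz": [0,0,0],"rotation": [0,0,0],"grip": 110}
    - {"xyz": [0,0,0],"rotation": [0,0,0],"grip": 110}

```text
time: 10.78
ee_pos: [0.5345, -0.1083, 0.1095]
eef_rot: [1.0, -0.011, 0.001, 0.002]
ft_force: [-0.4, -0.1, 0.2]
width: 0.0469
```

Emit:
apply_moves:
  increments:
    - {"xyz": [0,0,-20],"rotation": [0,0,0],"grip": 110}
    - {"xyz": [0,0,-60],"rotation": [0,0,0],"grip": 110}
    - {"xyz": [0,0,-110],"rotation": [0,0,0],"grip": 110}
    - {"xyz": [0,60,-140],"rotation": [0,0,0],"grip": 110}
    - {"xyz": [0,60,-140],"rotation": [0,0,0],"grip": 110}

```text
time: 11.4
ee_pos: [0.533, -0.1726, 0.2524]
eef_rot: [1.0, -0.014, 0.003, 0.003]
ft_force: [-0.1, 1.0, -1.2]
width: 0.0494
```

Run:
```python
from h import *
st()
cam('scene','s15.png'); c=cam('top','t15.png'); P=cloud(c)
print('handle',[np.round(P[246,u],4) for u in (335,345,360,372)],'gate',[np.round(P[240,u],4) for u in (178,182,186,190)],'floor',[np.round(P[240,u],4) for u in (210,300)],'bottle',P[152,285])
```

```text
{'time': 11.4, 'ee_pos': [0.533, -0.173, 0.252], 'eef_rot': [1.0, -0.014, 0.003, 0.003], 'ft_force': [-0.104, 1.044, -1.244], 'width': 0.049, 'joint_positions': [-0.365, 0.189, 0.684, 1.642, -0.119, 1.347, 0.308]}
handle [array([ 0.5331, -0.0732,  0.13  ]), array([ 0.5334, -0.0871,  0.1328]), array([ 0.5337, -0.1089,  0.1303]), array([ 0.534 , -0.1265,  0.1283])] gate [array([0.5375, 0.1543, 0.0996]), array([0.5376, 0.1486, 0.0991]), array([0.5377, 0.1427, 0.099 ]), array([0.5379, 0.1368, 0.0993])] floor [array([0.5384, 0.1074, 0.0999]), array([ 0.5409, -0.0253,  0.0983])] bottle [6.67983009e-01 4.76723425e-05 1.20793586e-01]
```

View pics/s15.png

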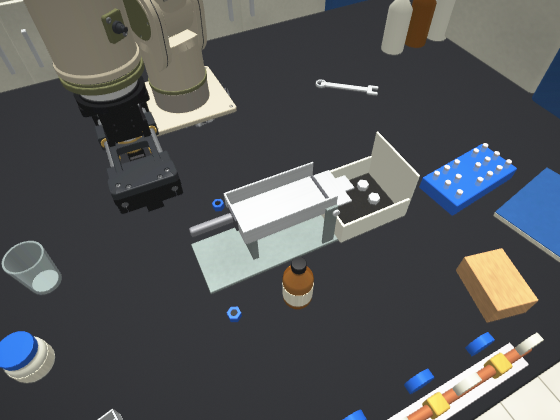

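View pics/t15.png

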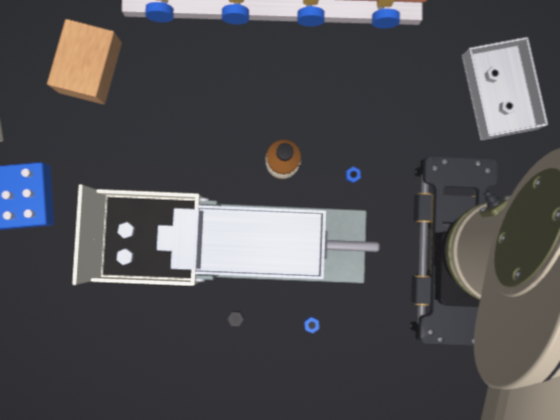

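Final pictures: both nuts are in the bin (top 125,230 and 124,256), the tray is level and empty, the gate is flat, the bottle is standing (283,158), and the gripper is clear. Handing in.

```bash
python3 -c "
from bench import r
print(r.close_job())"
```

```text
the job is handed in; nothing more can be done
None
```

The tray is emptied: both steel nuts are in the white bin, and the job was handed in at about 11.5 s with no verdict shown. I swung the gate down to its stop with the closed fingers, lifted the tray by its handle to about 0.7 rad, lowered it level and let go.

**Last checks:**
- **Gate and tray:** the gate lies flat at z ≈ 0.099 m, in line with the tray floor at 0.098–0.100 m. The handle top is back at its starting height of about 0.130 m.
- **Surroundings:** the bottle is standing where it was, the blue and black nuts and the other tray are untouched, and the gripper is well clear.
- **Forces:** the highest reading I saw was about 26 N at the wrist, when the gate met its stop.

One oddity: the first scene picture of the arm over the tray seemed not to match its reported pose. Projecting the tool position into the image showed that it did. No check failed.

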